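# Sort the rinsed empties on the porch bench

## Robot

A 6-joint arm with a two-finger parallel gripper is mounted at the origin on the work surface. World frame = base frame: x ahead of the robot, y to its left, z up, the work surface at z = 0. Lengths are in m, angles in rad, forces in N, time in s.
With the tool pointing down it reaches from about 0.325 to 0.75 m from the base axis. Payload 7.6 kg.
Tool frame: the origin (TCP) lies at the very end of the fingers, on their centre line; the grasp point (between the pads) lies 19 mm behind it (arm.tcp_to_grasp is the distance from the TCP to the grasp point, in m); x points along the fingers, y is the direction in which the jaws open and shut, and the axes are right-handed (so a half turn about x gives the same grasp; the last joint's range is limited). The gripper opens to 85 mm and grips with 20 to 120 N. Pads are 22 mm wide; open, the fingers measure 114 mm over their backs; the gripper's body (76 mm by 85 mm) begins 54 mm behind the grasp point. The pads swing forward as they close: fully open they stand 13 mm farther back than shut.
Start: joints at [1.143, 0.052, 1.401, -0, 1.689, -0.07], TCP at [0.184, 0.492, 0.231] pointing down, gripper open.
Joint ranges: [-2.9, 2.9], [-0.91, 2.17], [0.12, 2.37], [-1.06, 4.2], [0.26, 2.73], [-2.93, 2.93]. Speed limits (rad/s): [2.57, 2.57, 3.01, 3.14, 3.14, 3.14].

## Interface

Orientations are given as [roll, pitch, yaw] about the fixed x, y, z axes, in that order (R = Rz(yaw) Ry(pitch) Rx(roll)).
In Python, from station import arm, capture gives the robot as it stands. The module is installed in compiled form; this text tells all that it offers.
- The arm moves only by the tool carry_out, never from a script. Its argument "increments" is a list of rows, each a list of 5 numbers: the shift along the world's x, y, z in mm, then the turn about the world's z in degrees, then the finger opening in mm, from 0 to 85.4. A call has exactly 10 rows; each row is the pose to reach, as a shift and turn from the pose commanded when the call began; what a row does not reach only later rows make up. A row lasts 1/8 s, in which the tool goes at most 62.5 mm and 10.7 degrees, less where a joint would pass 70% of its speed; a pose out of reach is approached as far as the arm can. A call with a gripper value outside its range is refused whole. The fingers move at their own pace and stop on an object; the grip force is fixed at half the most. Time passes only in rows, so rows that repeat a pose let the fingers close, or fill a call up. It gives the time, the measured TCP pose, the force and the opening at its end, in the units of the state.
- arm.get_state(): the state, without advancing time (a new reading comes with each control period).
- capture(name): name is "side" or "top" or "wrist"; returns a dict with "color" (384x512x3 uint8, red, green, blue), "depth" (384x512 float32, m along the optical axis (not along the pixel's ray), 0 where there is no reading), "fx", "fy", "cx", "cy" (pixels), "world_from_camera" (4x4, takes a point from camera to world coordinates). Camera axes: x right, y down, z forward; pixel columns grow to the right and rows downward; lengths in m; the calibration is good to about 2 mm. The wrist camera is an equidistant fisheye: a pixel r from the principal point sees the ray r / f radians off the axis. A picture is of the moment at which its call begins.
- arm.sign_off(): hands the job in, once; it reports no verdict.
The state is a dict: "clock": time; "joint_pos": joint angles; "joint_velocities": joint speeds; "effort": joint torques, N m; "tool_pos": TCP position; "tcp_rot": TCP orientation; "wrist_force": force on the tool from outside, world axes, zero at the start; "ft_torque": the same for the moment, N m; "grip_width": finger opening in m.
Only numpy, scipy, OpenCV 4.12 (cv2) and the standard library are available. Lean on these libraries where they do the work, as an engineer would, in place of code of your own. Each camera call takes 0.05 s, during which the arm holds its last target. There are 200 camera calls.

## Task

Sort the rinsed empties on the porch bench, each to its own place: stand the drinks can upright in the round cup of the can crusher, stand the open glass jar in the free front cell of the wooden jar carrier, lay the steel lid flat on the floor of the grey dish, and stand the plastic bottle upright in the free front bay of the green recycling bin. Lower the glass jar gently into its cell, never drop it or let it topple, and do not disturb the lidded jar already in the carrier or the potted plant. Leave everything released and at rest.

Things in the scene. Friction and masses are not known exactly. Their poses are not given: they have to be found in the camera images.
- can: empty slim aluminium drinks can with a red band, 53 mm in diameter, 134 mm tall, about 20 g, standing upright at the start; origin at the centre of its underside, z up along its axis. The wall is straight from about 12 to 115 mm above its underside (grip it there).
- jar: empty open-mouthed clear glass jar, no lid on it, 104 mm tall, about 160 g, standing upright at the start; origin at the centre of its underside, z up along its axis. Body 62 mm in diameter up to 78 mm above its underside, then a shoulder, and a neck 52 mm in diameter from 88 to 104 mm.
- lid: loose round steel jar lid lying flat on the bench, 53 mm in diameter, 14 mm thick, about 15 g; origin at the centre of its underside, z up.
- bottle: empty clear plastic drinks bottle with a blue label and a blue screw cap, 58 mm in diameter, 185 mm tall, about 30 g, standing upright at the start; origin at the centre of its underside, z up along its axis. The wall is straight up to 110 mm, narrows to a neck 24 mm in diameter from 141 to 169 mm, and the cap, 27 mm in diameter, sits from 169 to 185 mm: it can be held by cap and neck from above.
- crusher: bare aluminium can crusher, fixed: base plate 250 x 100 x 10 mm, at its front end a round cup, 74 mm wide inside, 82 outside, floor 14 mm and rim 28 mm above the bench. Two uprights 176 mm high, faces 119 mm along +x from the cup axis, carry a hinged arm folded back to +x (rising to 260 mm) clear of the cup. Origin on the bench under the cup axis, +x towards the uprights, z up.
- carrier: light wooden jar carrier, fixed: open box 192 x 100 x 45 mm high, walls 8 mm, a cross wall making two cells of 84 x 84 mm one behind the other. The front cell is free; the rear one (centre 92 mm along +x) holds the lidded jar. Origin on the bench under the centre of the free front cell, +x towards the rear cell, z up. Cell floor 8 mm above the bench.
- dish: round grey ceramic dish fixed to the bench, 150 mm across the rim, 26 mm high, with flared sides (about 40 degrees from level) and a flat floor about 85 mm across; origin on the bench under its centre, z up. Its floor lies 6 mm above the bench.
- bin: green plastic recycling bin with tilt-out front flap, fixed: 210 x 92 mm, walls 80 mm high, 4 mm thick. Front bay free, 84 x 84 mm inside, floor 4 mm above the bench, flap leaning out 15 degrees to -x; the rear compartment (42 to 164 mm along +x) is full of flat cardboard, up to 90 mm high. Origin on the bench under the centre of the free bay, +x towards the cardboard, z up.
- kept_jar: second glass jar, the same as the loose one but closed with a steel lid, 109 mm tall, 62 mm in diameter, standing in the rear cell of the carrier; a bystander, to be left where it is. Origin at the centre of its underside, z up.
- plant: small green houseplant in a terracotta pot, 94 mm across, 104 mm tall, standing at the left of the work; a bystander, to be left where it is. Origin at the centre of its underside, z up.

How it is judged:
By the outcome, as a careful person would: the job done as asked, in the order asked, and still so for the second after the job is handed in, with the robot touching nothing.
It also fails if it takes over 128 s, if anything falls off the work surface, if the arm or the gripper's body presses on something with over 40 N, if the wrist force passes 120 N, or if a joint passes its speed limit or range.

## Working session

There is one attempt and no reset: what is moved stays moved. The work goes in short steps, Python scripts to look and compute and a tool call to move; the robot and the scene stay as the last step left them, time stands still between calls to the robot, and variables do not carry over. Pictures are saved under pics/ and viewed, about 12 in all and at most 16, crops included, and the job is handed in when it is done.

Besides the shell and the picture viewer there is one more tool, called by a JSON object that holds its "name" and its "arguments". carry_out: Moves the arm, as the interface text tells. Its arguments: {"type":"object","properties":{"increments":{"type":"array"}},"required":["increments"]}

```bash
ls; mkdir -p pics
python3 - <<'E'
from station import arm, capture
import cv2,numpy as np,pickle
print(arm.get_state(), arm.tcp_to_grasp)
for n in("side","top"):
    c=capture(n); pickle.dump(c,open(f'pics/{n}0.pkl','wb'))
    cv2.imwrite(f'pics/{n}0.png',cv2.resize(c['color'][...,::-1],(800,600)))
    print(n,c['fx'],c['cx'],c['cy'],c['world_from_camera'].round(3))
E
```

```text
pics
{'clock': 0.0, 'joint_pos': array([ 1.14269991e+00,  5.28446971e-02,  1.40168598e+00,  1.28212523e-05,
        1.68862008e+00, -7.03020695e-02]), 'joint_velocities': array([-1.24095031e-03,  8.28718709e-04, -5.73940408e-05,  1.36778152e-03,
       -1.00975613e-03,  1.32356413e-03]), 'effort': array([-1.40781638e-03, -3.81645119e+01, -3.60201252e+01, -1.34604907e-04,
        5.83912057e-03,  3.18528521e-06]), 'tool_pos': array([0.18371414, 0.4914945 , 0.23048784]), 'tcp_rot': array([-1.64927143,  1.56923817, -2.00706428]), 'wrist_force': array([ 0.01274161, -0.48447107,  0.57199285]), 'ft_torque': array([-0.01548313, -0.02105854,  0.09769038]), 'grip_width': 0.08577458278109104} 0.0187
side 377.9637511754679 256.0087185308215 188.60113572648945 [[ 0.77  -0.39   0.504 -0.125]
 [-0.637 -0.499  0.588 -0.722]
 [ 0.023 -0.774 -0.633  0.873]
 [ 0.     0.     0.     1.   ]]
top 476.57103192870596 257.82607357880636 192.99887752659748 [[ 0.027 -0.996  0.082  0.425]
 [-1.    -0.027 -0.003  0.067]
 [ 0.005 -0.082 -0.997  1.481]
 [ 0.     0.     0.     1.   ]]
```

View pics/top0.png

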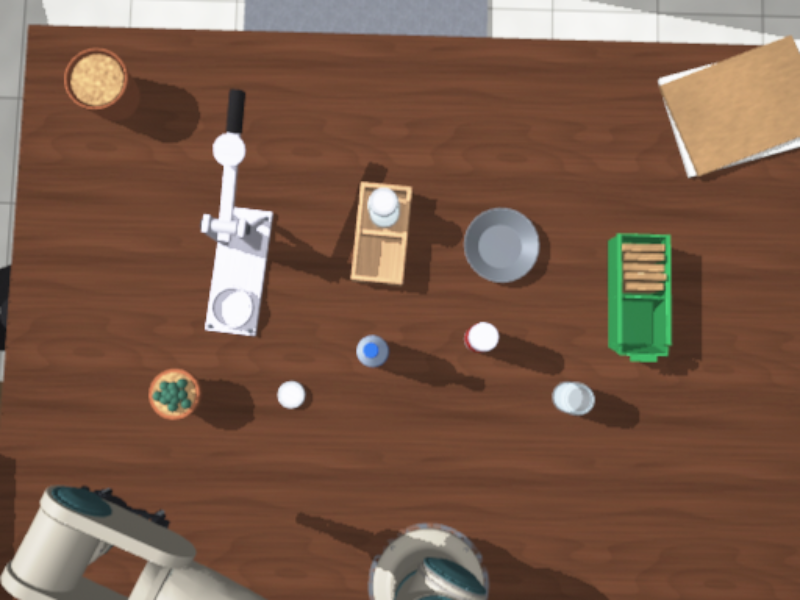

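View pics/side0.png

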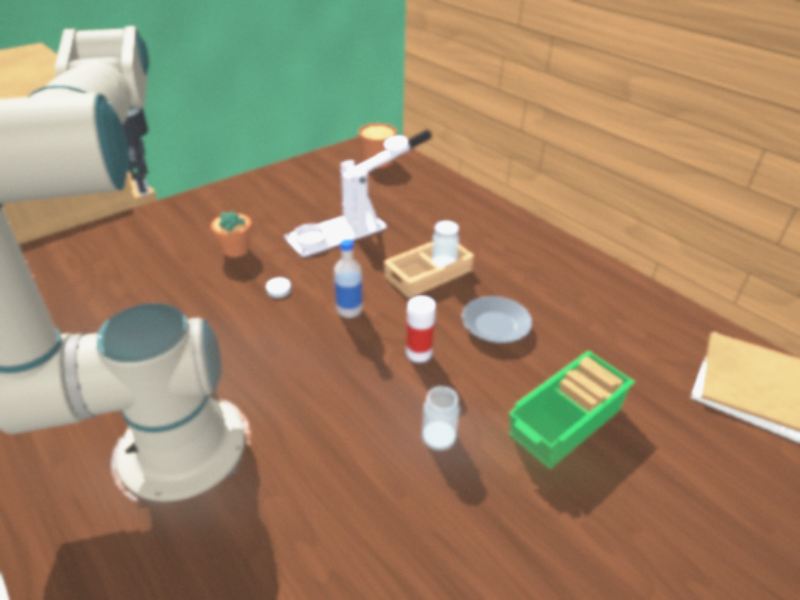

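Top view (800x600 px): cup about (235,308), carrier front cell (379,258), dish (502,245), bin bay (640,322), bottle cap (372,350), can (483,337), lid (291,395), jar (574,398), plant (175,393). The side view agrees. Next, I'll measure these from masks and depth.

```bash
cat > h.py <<'E'
import cv2,numpy as np,pickle
def ray(c,u,v):
    p=np.stack([(np.asarray(u)-c['cx'])/c['fx'],(np.asarray(v)-c['cy'])/c['fy'],np.ones_like(np.asarray(u,float))],-1)
    return p@c['world_from_camera'][:3,:3].T
def onz(c,u,v,z):
    d=ray(c,u,v);o=c['world_from_camera'][:3,3]
    return o+d*((z-o[2])/d[...,2])[...,None]
def cloud(c):
    v,u=np.mgrid[:c['depth'].shape[0],:c['depth'].shape[1]]
    P=ray(c,u,v)*c['depth'][...,None]+c['world_from_camera'][:3,3]
    P[c['depth']==0]=np.nan
    return P
def px(c,P):
    T=np.linalg.inv(c['world_from_camera']);q=T[:3,:3]@np.asarray(P,float)+T[:3,3]
    return q[0]/q[2]*c['fx']+c['cx'],q[1]/q[2]*c['fy']+c['cy']
def blob(m,uv,r=25):
    n,l,s,cen=cv2.connectedComponentsWithStats(m.astype(np.uint8))
    b=min([i for i in range(1,n) if s[i,4]>15],key=lambda i:np.hypot(*(cen[i]-uv)))
    return cen[b],s[b],l==b
E
python3 - <<'E'
from h import *
c=pickle.load(open('pics/top0.pkl','rb'));s=.64
P=cloud(c);hsv=cv2.cvtColor(c['color'],cv2.COLOR_RGB2HSV);H,S,V=[hsv[...,i].astype(int) for i in range(3)]
w=(S<50)&(V>170)
for n,m,uv,z in [('can',w,(483,337),.134),('lid',w,(291,395),.014),('bottlecap',(H>100)&(H<130)&(S>170)&(V>120),(372,350),.185),('dish',(S<60)&(V>80),(502,245),.026),('jar',S<100,(574,398),.1),('green',(H>45)&(H<80)&(S>120),(640,300),.08)]:
    ce,st,l=blob(m,np.array(uv)*s); print(n,ce.round(1),st,onz(c,*ce,z).round(4))
    if n=='green': print(cv2.minAreaRect(np.argwhere(l)[:,::-1].astype(np.float32)))
for n,uv,R in [('can',(483,337),12),('lid',(291,395),12),('jar',(574,398),14),('dish',(502,245),26)]:
    u,v=(np.array(uv)*s).astype(int);Q=P[v-R:v+R+1,u-R:u+R+1].reshape(-1,3)
    print(n,'depth z pct',np.nanpercentile(Q[:,2],[0,25,50,75,90,100]).round(3))
# height image
z=np.nan_to_num(P[...,2]);im=np.clip(z/.12*255,0,255).astype(np.uint8)
hm=cv2.applyColorMap(im,cv2.COLORMAP_JET)
f=lambda a:cv2.resize(a[100:245,110:440],None,fx=2.4,fy=2.0,interpolation=cv2.INTER_NEAREST)
f=lambda a:cv2.resize(a[105:240,115:440],None,fx=2.2,fy=2.2,interpolation=cv2.INTER_NEAREST)
cv2.imwrite('pics/hm.png',np.vstack([f(hm),f(c['color'][...,::-1])]))
E
```

```text
can [309. 215.] [300 206  19  19 283] [ 0.4779 -0.0831  0.134 ]
lid [185.7 252.1] [178 244  17  17 234] [0.3592 0.2781 0.014 ]
bottlecap [237.1 223.7] [233 220   9   9  62] [0.447  0.1172 0.185 ]
dish [320.7 156.4] [ 297  133   49   48 1862] [ 0.6636 -0.128   0.026 ]
jar [366.5 254.4] [353 244  28  22 513] [ 0.3703 -0.2547  0.1   ]
green [408.1 196.3] [ 389  150   41   82 2164] [ 0.5432 -0.3809  0.08  ]
((409.0, 190.5), (81.0, 40.0), 90.0)
can depth z pct [-0.008  0.001  0.039  0.133  0.136  0.143]
lid depth z pct [-0.01  -0.     0.003  0.013  0.017  0.024]
jar depth z pct [-0.008  0.001  0.006  0.061  0.094  0.113]
dish depth z pct [-0.01   0.002  0.007  0.017  0.024  0.037]
```

View pics/hm.png

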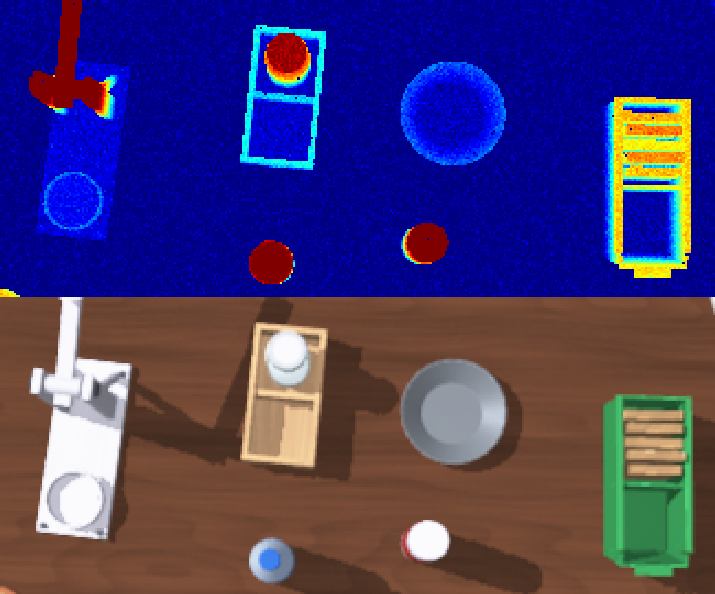

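The height map shows the cup rim ring, both carrier cells, the dish and the bin bay clearly. The glass is weak there. Fitting shapes next.

Run:
```python
from h import *
from scipy.optimize import least_squares
c=pickle.load(open('pics/top0.pkl','rb'));P=cloud(c);Z=P[...,2]
def roi(cx,cy,r): return (np.abs(P[...,0]-cx)<r)&(np.abs(P[...,1]-cy)<r)
def circ(Q):
    r=least_squares(lambda p:np.hypot(Q[:,0]-p[0],Q[:,1]-p[1])-p[2],[*Q.mean(0)[:2],.04],loss='soft_l1',f_scale=.003).x
    return r.round(4),len(Q)
def rect(Q):
    (a,b),(w,h),t=cv2.minAreaRect((Q[:,:2]*1000).astype(np.float32)); return np.round([a,b,w,h,t],1)
u0=onz(c,235*.64,308*.64,.028);print('cup guess',u0)
m=roi(u0[0],u0[1],.055)&(Z>.0215)&(Z<.036);print('cup',circ(P[m]))
m=roi(u0[0]+.06,u0[1],.16)&(Z>.005)&(Z<.022);m=cv2.morphologyEx(m.astype(np.uint8),cv2.MORPH_OPEN,np.ones((3,3)))>0;print('base',rect(P[m]))
k=onz(c,381*.64,234*.64,.045);m=roi(k[0],k[1],.13)&(Z>.034)&(Z<.06);m&=blob(m,np.array((381,234))*.64)[2];print('carrier',rect(P[m]))
Q=P[roi(k[0],k[1],.15)&(Z>.1)&(Z<.125)];print('kept',circ(Q))
b=onz(c,640*.64,296*.64,.08);m=roi(b[0],b[1],.15)&(Z>.065)&(Z<.105);m&=blob(m,np.array((640,296))*.64)[2];print('bin',rect(P[m]))
pts=P[m]
for y in np.arange(-.46,-.32,.01):pass
# bin: wall lines by rows
ang=None
m=roi(.6636,-.128,.1)&(Z>.02)&(Z<.036);print('dish',circ(P[m]))
m=roi(.478,-.083,.05)&(Z>.12);print('can',circ(P[m]))
j=onz(c,366.5,254.4,.05);m=roi(j[0],j[1],.07)&(Z>.02)&(Z<.125);print('jar pts',len(P[m]),P[m].mean(0),circ(P[m]))
m=roi(j[0],j[1],.07)&(Z>.095)&(Z<.125);print('jar top',circ(P[m]))
s=pickle.load(open('pics/side0.pkl','rb'))
for n,p,h in [('can',(.478,-.083),.134),('jar',(.37,-.254),.104),('bottle',(.447,.117),.185)]: print(n,[np.round(np.array(px(s,[*p,z]))/.64,0) for z in(0,h)])
```

```text
cup guess [0.52352517 0.39032823 0.028     ]
cup (array([0.5278, 0.3993, 0.0386]), 125)
base [602.1 391.5 101.6 249.8  83.6]
carrier [679.3 110.5 100.8 194.8  85.9]
kept (array([0.7247, 0.1062, 0.0188]), 265)
bin [ 5.643e+02 -3.895e+02  2.413e+02  1.045e+02  3.000e-01]
dish (array([ 0.6651, -0.1263,  0.068 ]), 521)
can (array([ 0.479, -0.083,  0.018]), 259)
jar pts 320 [ 0.37060931 -0.26004327  0.07221418] (array([ 0.3698, -0.264 ,  0.0277]), 320)
jar top (array([ 0.3698, -0.2648,  0.0245]), 80)
can [array([418., 353.]), array([421., 304.])]
jar [array([435., 432.]), array([439., 393.])]
bottle [array([350., 310.]), array([347., 242.])]
```

Run:
```python
from h import *
from station import arm
from scipy.spatial.transform import Rotation as R
s=arm.get_state();print(R.from_euler('xyz',s['tcp_rot']).as_matrix().round(3))
c=pickle.load(open('pics/top0.pkl','rb'));P=cloud(c);Z=P[...,2]
m=(np.abs(P[...,0]-.56)<.15)&(np.abs(P[...,1]+.39)<.09)&(Z>.070)&(Z<.088)
# side walls: x in .5...63 histogram of y; lines
Q=P[m]
for lo,hi in [(-.45,-.41),(-.36,-.32)]:
    q=Q[(Q[:,1]>lo)&(Q[:,1]<hi)&(Q[:,0]>.49)&(Q[:,0]<.65)];vx,vy,x0,y0=cv2.fitLine(q[:,:2].astype(np.float32),cv2.DIST_HUBER,0,.001,.001).ravel()
    print(len(q),'slope deg',np.degrees(np.arctan2(vy,vx)),'y at x=.52:',y0+(.52-x0)*vy/vx, 'range',np.percentile(q[:,1],[2,50,98]).round(4))
q=Q[(Q[:,1]<-.365)&(Q[:,1]>-.41)]
h,e=np.histogram(q[:,0],np.arange(.44,.70,.004));print([(round(float(a),3),int(n)) for a,n in zip(e,h)if n])
h,e=np.histogram(Q[:,1],np.arange(-.46,-.32,.004));print([(round(float(a),3),int(n)) for a,n in zip(e,h)if n])
```

```text
[[-0.001  0.35   0.937]
 [-0.001  0.937 -0.35 ]
 [-1.    -0.001 -0.   ]]
300 slope deg 1.4325471 y at x=.52: -0.43529418 range [-0.4408 -0.4335 -0.4118]
266 slope deg -1.1106813 y at x=.52: -0.34405962 range [-0.3589 -0.3446 -0.3392]
[(0.44, 6), (0.444, 22), (0.448, 15), (0.452, 25), (0.456, 20), (0.56, 6), (0.564, 13), (0.576, 16), (0.58, 15), (0.584, 14), (0.588, 18), (0.596, 16), (0.6, 11), (0.604, 7), (0.608, 5), (0.612, 5), (0.616, 25), (0.62, 15), (0.624, 19), (0.628, 6), (0.632, 20), (0.636, 4), (0.64, 3), (0.644, 4), (0.648, 4), (0.652, 24), (0.656, 20), (0.66, 16), (0.676, 1), (0.68, 16), (0.684, 7)]
[(-0.444, 22), (-0.44, 93), (-0.436, 144), (-0.432, 41), (-0.428, 27), (-0.424, 33), (-0.42, 30), (-0.416, 33), (-0.412, 32), (-0.408, 37), (-0.404, 27), (-0.4, 38), (-0.396, 38), (-0.392, 31), (-0.388, 36), (-0.384, 36), (-0.38, 37), (-0.376, 40), (-0.372, 36), (-0.368, 34), (-0.364, 36), (-0.36, 34), (-0.356, 41), (-0.352, 40), (-0.348, 106), (-0.344, 126), (-0.34, 33)]
```

Bin bay comes out at about (0.519, -0.390), aligned with world x. Moving over the can with the tool y azimuth at 69.5°, then looking from the wrist.

{"name": "carry_out", "arguments": {"increments": [[20,-38,10,0,85],[70,-136,20,0,85],[95,-185,20,0,85],[120,-234,20,0,85],[145,-283,20,0,85],[170,-331,20,0,85],[195,-380,20,0,85],[220,-429,20,0,85],[245,-478,20,0,85],[265,-517,20,0,85]]}}

```text
clock: 1.35
tool_pos: [0.4493, -0.0274, 0.2509]
tcp_rot: [-3.061, 1.57, 2.863]
wrist_force: [-0.2, -0.3, -0.3]
grip_width: 0.0848
```

{"name": "carry_out", "arguments": {"increments": [[15,-29,0,0,85],[26,-50,0,0,85],[30,-58,0,0,85],[30,-58,0,0,85],[30,-58,0,0,85],[30,-58,0,0,85],[30,-58,0,0,85],[30,-58,0,0,85],[30,-58,0,0,85],[30,-58,0,0,85]]}}

```text
clock: 2.6
tool_pos: [0.4788, -0.0832, 0.2513]
tcp_rot: [1.617, 1.571, 1.26]
wrist_force: [0.7, -0.4, 0.5]
grip_width: 0.0847
```

Run:
```python
from h import *
from station import arm,capture
c=capture('wrist');pickle.dump(c,open('pics/w1.pkl','wb'));cv2.imwrite('pics/w1.png',c['color'][...,::-1])
print(arm.get_state()['tool_pos'],arm.get_state()['clock'],c['fx'],c['cx'],c['cy'],c['world_from_camera'].round(3))
```

```text
[ 0.47884238 -0.08321441  0.25128871] 2.65 297.3186396354542 260.79341679527465 187.15854733528874 [[ 0.351  0.885  0.305  0.399]
 [ 0.937 -0.331 -0.115 -0.052]
 [-0.001  0.326 -0.945  0.394]
 [ 0.     0.     0.     1.   ]]
```

View pics/w1.png

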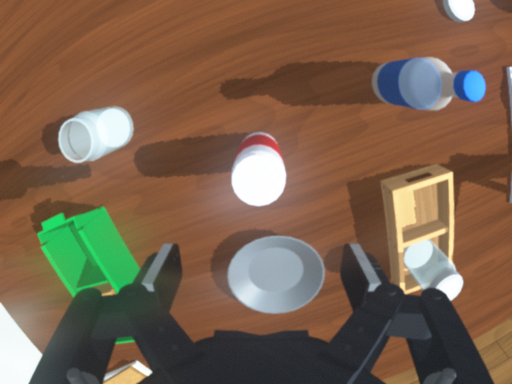

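The wrist view shows the can top at (259,177), the jar mouth at (76,140) with its base at about (117,125), and the bottle cap at (470,86). Cross-checking positions from these.

```bash
cat >> h.py <<'E'
def wonz(c,u,v,z):
    x,y=u-c['cx'],v-c['cy'];r=np.hypot(x,y);t=r/c['fx']
    d=c['world_from_camera'][:3,:3]@np.array([x/r*np.sin(t),y/r*np.sin(t),np.cos(t)]);o=c['world_from_camera'][:3,3]
    return o+d*(z-o[2])/d[2]
E
python3 - <<'E'
from h import *
c=pickle.load(open('pics/w1.pkl','rb'))
hsv=cv2.cvtColor(c['color'],cv2.COLOR_RGB2HSV);H,S,V=[hsv[...,i].astype(int) for i in range(3)]
ce,st,l=blob((S<50)&(V>225),(259,177));print('can',ce,st,wonz(c,*ce,.134))
ce,st,l=blob((H>100)&(H<130)&(S>150),(470,86));print('cap',ce,st,wonz(c,*ce,.178))
print('jar mouth',wonz(c,75,141,.104),'base',wonz(c,115,127,.0))
print('lid',wonz(c,460,9,.014),'dish',wonz(c,276,274,.026),'cell',wonz(c,422,212,.045))
E
```

```text
can [259.24317514 177.31037379] [ 232  148   54   58 2381] [ 0.47350995 -0.08183337  0.134     ]
cap [469.07238606  85.35254692] [454  71  31  31 746] [0.44510072 0.11885316 0.178     ]
jar mouth [ 0.3670407  -0.26526615  0.104     ] base [ 0.3668405  -0.26461482  0.        ]
lid [0.36520316 0.2721331  0.014     ] dish [ 0.65540515 -0.12402884  0.026     ] cell [0.62759816 0.10796553 0.045     ]
```

{"name": "carry_out", "arguments": {"increments": [[-2,0,-50,0,85],[-2,0,-100,0,85],[-2,0,-145,0,85],[-2,0,-170,0,85],[-2,0,-177,0,85],[-2,0,-177,0,85],[-2,0,-177,0,45],[-2,0,-177,0,45],[-2,0,-177,0,45],[-2,0,-177,0,45]]}}

```text
clock: 3.9
tool_pos: [0.4777, -0.0834, 0.0757]
tcp_rot: [0.158, 1.568, -0.2]
wrist_force: [0.3, 0.1, 6.5]
grip_width: 0.0518
```

{"name": "carry_out", "arguments": {"increments": [[0,0,0,0,45],[0,0,0,0,45],[0,0,10,0,45],[0,0,40,0,45],[0,0,80,0,45],[0,0,125,0,45],[0,0,170,0,45],[0,0,205,0,45],[0,0,220,0,45],[0,0,220,0,45]]}}

```text
clock: 5.15
tool_pos: [0.477, -0.0833, 0.2945]
tcp_rot: [0.217, 1.57, -0.14]
wrist_force: [0.5, 0.3, -0.6]
grip_width: 0.0519
```

{"name": "carry_out", "arguments": {"increments": [[2,20,0,0,45],[6,60,0,0,45],[12,115,0,0,45],[18,170,0,0,45],[24,225,0,0,45],[30,280,0,0,45],[35,335,0,0,45],[41,385,0,0,45],[46,430,0,0,45],[49,465,0,0,45]]}}

```text
clock: 6.4
tool_pos: [0.5253, 0.3834, 0.2911]
tcp_rot: [-2.228, 1.566, -2.585]
wrist_force: [-0.2, -1.0, 0.8]
grip_width: 0.0514
```

{"name": "carry_out", "arguments": {"increments": [[1,12,0,0,45],[2,18,0,0,45],[2,18,0,0,45],[2,18,-40,0,45],[2,18,-80,0,45],[2,18,-120,0,45],[2,18,-145,0,45],[2,18,-160,0,45],[2,18,-160,0,45],[2,18,-160,0,45]]}}

```text
clock: 7.65
tool_pos: [0.5285, 0.3999, 0.1362]
tcp_rot: [0.961, 1.568, 0.602]
wrist_force: [0.5, -0.6, 0.0]
grip_width: 0.0516
```

Run:
```python
from h import *
from station import arm,capture
for n in('wrist','top'):
    c=capture(n);pickle.dump(c,open(f'pics/{n}2.pkl','wb'))
    a=c['color'][...,::-1]
    if n=='wrist': A=a
    else: B=cv2.resize(a[130:240,100:230],None,fx=3,fy=3)
h=max(A.shape[0],B.shape[0]);A=cv2.resize(A,(440,330));B=cv2.resize(B,(360,305))
cv2.imwrite('pics/m2.png',np.hstack([A,np.vstack([B,np.zeros((25,360,3),np.uint8)])]))
print(arm.get_state()['tool_pos'])
```

```text
[0.52845276 0.40005264 0.13609146]
```

View pics/m2.png

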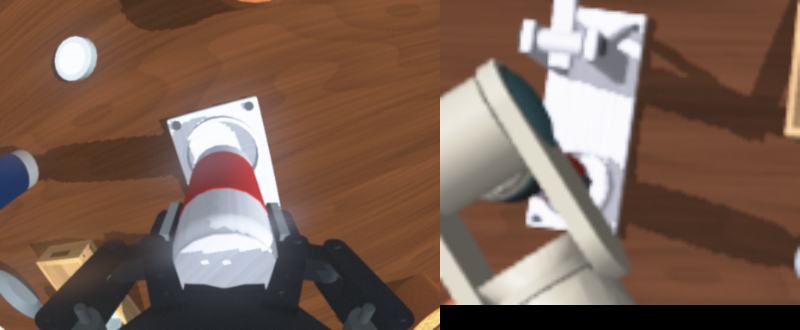

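Run:
```python
from h import *
c=pickle.load(open('pics/wrist2.pkl','rb'));k=512/440
for p in [(188,148),(257,148),(222,117)]:
    w=wonz(c,p[0]*k,p[1]*k,.028);print(p,w.round(4),np.hypot(w[0]-.5285,w[1]-.4))
t=pickle.load(open('pics/top0.pkl','rb'))
```

```text
(188, 148) [0.5038 0.3707 0.028 ] 0.03836097573510597
(257, 148) [0.5287 0.4371 0.028 ] 0.03711194808193471
(222, 117) [0.4862 0.4147 0.028 ] 0.044831510135318386
```

Rim points straddle the can within a few mm (clearance is 10 mm). Lowering and releasing.

{"name": "carry_out", "arguments": {"increments": [[-1,0,-15,0,45],[-1,0,-28,0,45],[-1,0,-36,0,45],[-1,0,-42,0,45],[-1,0,-45,0,45],[-1,0,-46,0,45],[-1,0,-46,0,45],[-1,0,-46,0,62],[-1,0,-46,0,85],[-1,0,-46,0,85]]}}

```text
clock: 9.0
tool_pos: [0.5268, 0.3998, 0.0881]
tcp_rot: [-2.697, 1.571, -3.055]
wrist_force: [0.5, -0.0, 0.4]
grip_width: 0.0849
```

{"name": "carry_out", "arguments": {"increments": [[0,0,0,0,85],[0,0,0,0,85],[0,0,20,0,85],[0,0,50,0,85],[0,0,90,0,85],[0,0,130,0,85],[0,0,160,0,85],[0,0,160,0,85],[0,-50,160,0,85],[-10,-110,160,0,85]]}}

```text
clock: 10.25
tool_pos: [0.5164, 0.2887, 0.2468]
tcp_rot: [-2.275, 1.569, -2.631]
wrist_force: [0.2, -0.6, 0.2]
grip_width: 0.0848
```

{"name": "carry_out", "arguments": {"increments": [[-10,-40,0,2,85],[-26,-95,0,4,85],[-42,-155,0,6,85],[-57,-212,0,8,85],[-72,-270,0,10,85],[-88,-328,0,12,85],[-103,-385,0,14,85],[-118,-440,0,16,85],[-133,-495,0,16.5,85],[-143,-535,0,16.5,85]]}}

```text
clock: 11.5
tool_pos: [0.3726, -0.247, 0.2477]
tcp_rot: [2.538, 1.57, 2.467]
wrist_force: [0.3, 0.1, 0.3]
grip_width: 0.085
```

{"name": "carry_out", "arguments": {"increments": [[-6,-18,0,0,85],[-6,-18,0,0,85],[-6,-18,0,0,85],[-6,-18,0,0,85],[-6,-18,0,0,85],[-6,-18,0,0,85],[-6,-18,0,0,85],[-6,-18,0,0,85],[-6,-18,0,0,85],[-6,-18,0,0,85]]}}

```text
clock: 12.75
tool_pos: [0.3678, -0.2632, 0.2483]
tcp_rot: [1.147, 1.571, 1.077]
wrist_force: [-0.1, 0.5, 0.6]
grip_width: 0.0851
```

Run:
```python
from h import *
from station import arm,capture
from scipy.spatial.transform import Rotation as R
for n in('wrist','top'):
    c=capture(n);pickle.dump(c,open(f'pics/{n}3.pkl','wb'))
    a=c['color'][...,::-1]
    if n=='wrist': A=a
    else: B=cv2.resize(a[130:240,100:230],None,fx=3,fy=3)
B=cv2.resize(B,(288,244));cv2.imwrite('pics/m3.png',np.hstack([A,np.vstack([B,np.zeros((140,288,3),np.uint8)])]))
s=arm.get_state();print(s['tool_pos'],s['joint_pos'].round(2),R.from_euler('xyz',s['tcp_rot']).as_matrix()[:,1].round(3))
```

```text
[ 0.36782851 -0.26325425  0.2483164 ] [-0.7  -0.16  1.57  0.    1.73 -2.2 ] [0.07  0.998 0.   ]
```

View pics/m3.png

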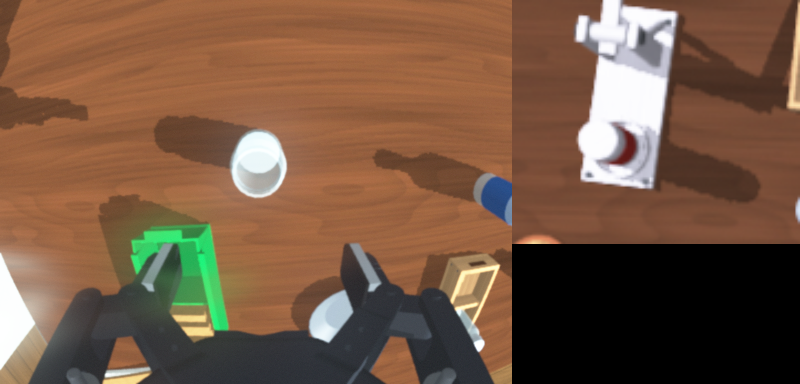

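Run:
```python
from h import *
c=pickle.load(open('pics/wrist3.pkl','rb'))
for v,z in((165,.104),(170,.104),(158,0),(197,.09),(131,0.0),(131,.078)):print(v,z,wonz(c,259,v,z).round(4))
hsv=cv2.cvtColor(c['color'],cv2.COLOR_RGB2HSV);S=hsv[...,1].astype(int);ce,st,l=blob(S<110,(259,163));print(ce,st)
```

```text
165 0.104 [ 0.3581 -0.2631  0.104 ]
170 0.104 [ 0.3633 -0.2635  0.104 ]
158 0 [ 0.3756 -0.265   0.    ]
197 0.09 [ 0.3975 -0.266   0.09  ]
131 0.0 [ 0.3389 -0.2624  0.    ]
131 0.078 [ 0.3277 -0.2611  0.078 ]
[253.59086162 160.73420366] [ 216  126   72   73 3830]
```

{"name": "carry_out", "arguments": {"increments": [[0,-1,-50,0,85],[0,-1,-100,0,85],[0,-1,-150,0,85],[0,-1,-185,0,85],[0,-1,-200,0,85],[0,-1,-206,0,85],[0,-1,-206,0,85],[0,-1,-206,0,70],[0,-1,-206,0,55],[0,-1,-206,0,55]]}}

```text
clock: 14.1
tool_pos: [0.3687, -0.2649, 0.0442]
tcp_rot: [-0.616, 1.568, -0.685]
wrist_force: [-2.3, 1.0, 7.7]
grip_width: 0.0562
```

{"name": "carry_out", "arguments": {"increments": [[0,0,0,0,55],[0,0,0,0,55],[0,0,0,0,55],[0,0,5,0,55],[0,0,25,0,55],[0,0,60,0,55],[0,0,100,0,55],[0,0,140,0,55],[0,0,160,0,55],[0,0,165,0,55]]}}

```text
clock: 15.35
tool_pos: [0.3682, -0.2645, 0.2087]
tcp_rot: [-0.592, 1.568, -0.662]
wrist_force: [-0.1, 0.1, -2.1]
grip_width: 0.0559
```

Width reads 55.9 mm against a 62 mm body, so I'll look at the grip.

Run:
```python
from h import *
from station import arm,capture
for n in('wrist','side'):
    c=capture(n);pickle.dump(c,open(f'pics/{n}4.pkl','wb'))
    a=c['color'][...,::-1]
    if n=='wrist': A=cv2.resize(a,(400,300))
    else:
        u,v=map(int,px(c,[.368,-.264,.2]));B=cv2.resize(a[max(v-75,0):v+75,u-100:u+100],(400,300),interpolation=cv2.INTER_CUBIC)
cv2.imwrite('pics/m4.png',np.hstack([A,B]));print(arm.get_state()['grip_width'])
```

```text
0.055822972806852555
```

View pics/m4.png

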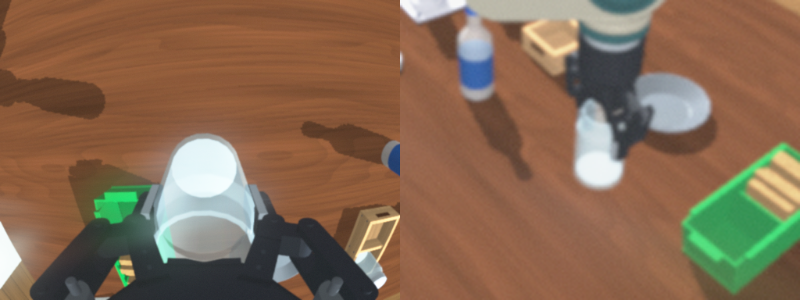

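Run:
```python
from h import *
c=pickle.load(open('pics/wrist4.pkl','rb'));k=1.28
for v in (133,134,135): 
    for z in (.14,.15,.16,.165,.17,.18):print(v,z,wonz(c,203*k,v*k,z).round(4))
s=pickle.load(open('pics/side4.pkl','rb'))
for z in (.15,.16,.165,.17,.18):
    print(z,np.round([px(s,[.3682+dx,-.2645+dy,z]) for dx,dy in((0,0),(-.024,-.02),(.016,-.026))],1).tolist())
u,v=map(int,px(s,[.368,-.264,.2]));print('crop origin',u-100,v-75)
```

```text
133 0.14 [ 0.3427 -0.2622  0.14  ]
133 0.15 [ 0.3399 -0.2619  0.15  ]
133 0.16 [ 0.337  -0.2617  0.16  ]
133 0.165 [ 0.3356 -0.2615  0.165 ]
133 0.17 [ 0.3342 -0.2614  0.17  ]
133 0.18 [ 0.3314 -0.2612  0.18  ]
134 0.14 [ 0.3437 -0.2622  0.14  ]
134 0.15 [ 0.3408 -0.262   0.15  ]
134 0.16 [ 0.3379 -0.2617  0.16  ]
134 0.165 [ 0.3365 -0.2616  0.165 ]
134 0.17 [ 0.3351 -0.2615  0.17  ]
134 0.18 [ 0.3322 -0.2612  0.18  ]
135 0.14 [ 0.3447 -0.2623  0.14  ]
135 0.15 [ 0.3418 -0.2621  0.15  ]
135 0.16 [ 0.3388 -0.2618  0.16  ]
135 0.165 [ 0.3374 -0.2617  0.165 ]
135 0.17 [ 0.3359 -0.2615  0.17  ]
135 0.18 [ 0.333  -0.2613  0.18  ]
0.15 [[284.0, 242.6], [282.4, 251.7], [295.5, 245.7]]
0.16 [[284.3, 240.0], [282.7, 249.0], [295.9, 243.0]]
0.165 [[284.4, 238.6], [282.8, 247.6], [296.0, 241.6]]
0.17 [[284.6, 237.3], [283.0, 246.3], [296.2, 240.3]]
0.18 [[284.8, 234.5], [283.2, 243.5], [296.6, 237.6]]
crop origin 185 153
```

The jar hangs upright with its bottom about 45 mm below the TCP, as grasped. Carrying it to the cell.

{"name": "carry_out", "arguments": {"increments": [[6,9,0,0,55],[20,29,0,0,55],[42,60,0,0,55],[68,97,0,0,55],[96,137,0,0,55],[124,177,0,0,55],[152,217,0,0,55],[180,257,0,0,55],[208,297,0,0,55],[232,331,0,0,55]]}}

```text
clock: 16.7
tool_pos: [0.6001, 0.0693, 0.2056]
tcp_rot: [3.136, 1.568, 3.067]
wrist_force: [0.2, -0.8, -1.6]
grip_width: 0.056
```

{"name": "carry_out", "arguments": {"increments": [[17,25,0,0,55],[27,39,0,0,55],[32,46,0,0,55],[33,47,0,0,55],[33,47,0,0,55],[33,47,-20,0,55],[33,47,-45,0,55],[33,47,-65,0,55],[33,47,-75,0,55],[33,47,-75,0,55]]}}

```text
clock: 17.95
tool_pos: [0.6326, 0.1136, 0.1318]
tcp_rot: [-3.012, 1.57, -3.082]
wrist_force: [0.6, 0.3, -2.0]
grip_width: 0.0562
```

Run:
```python
from h import *
from station import arm,capture
for n in('wrist','side'):
    c=capture(n);pickle.dump(c,open(f'pics/{n}5.pkl','wb'))
    a=c['color'][...,::-1]
    if n=='wrist': A=cv2.resize(a,(400,300))
    else:
        u,v=map(int,px(c,[.633,.114,.1]));print(u-100,v-75);B=cv2.resize(a[max(v-75,0):v+75,u-100:u+100],(400,300),interpolation=cv2.INTER_CUBIC)
cv2.imwrite('pics/m5.png',np.hstack([A,B]));s=arm.get_state();print(s['tool_pos'],s['grip_width'],s['wrist_force'])
```

```text
165 81
[0.63332081 0.11379124 0.13345769] 0.05564704653439392 [-0.09871124  0.0882623  -0.93182254]
```

View pics/m5.png

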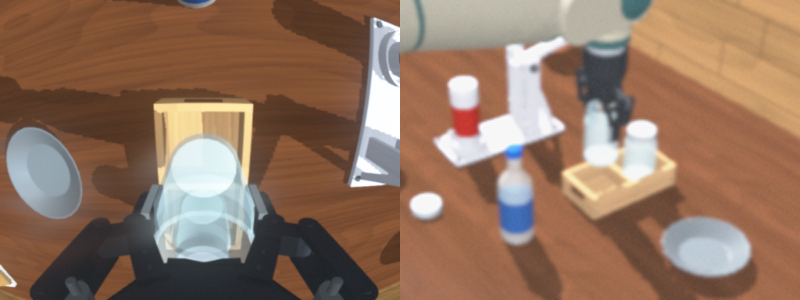

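Run:
```python
from h import *
c=pickle.load(open('pics/wrist5.pkl','rb'));k=1.28
for p in [(153.5,101),(252.5,102),(203,99.5),(163,150),(241,150)]:print(p,wonz(c,p[0]*k,p[1]*k,.045).round(4))
```

```text
(153.5, 101) [0.5749 0.0682 0.045 ]
(252.5, 102) [0.5829 0.1676 0.045 ]
(203, 99.5) [0.5776 0.118  0.045 ]
(163, 150) [0.6277 0.0718 0.045 ]
(241, 150) [0.6335 0.1544 0.045 ]
```

{"name": "carry_out", "arguments": {"increments": [[-2,0,-8,0,55],[-2,0,-18,0,55],[-2,0,-28,0,55],[-2,0,-38,0,55],[-2,0,-48,0,55],[-2,0,-57,0,55],[-2,0,-64,0,55],[-2,0,-69,0,55],[-2,0,-72,0,55],[-2,0,-74,0,55]]}}

```text
clock: 19.3
tool_pos: [0.631, 0.1138, 0.0584]
tcp_rot: [0.391, 1.57, 0.321]
wrist_force: [-0.8, -0.4, -1.7]
grip_width: 0.0558
```

{"name": "carry_out", "arguments": {"increments": [[0,0,-1,0,55],[0,0,-2,0,55],[0,0,-3,0,55],[0,0,-4,0,55],[0,0,-4.5,0,55],[0,0,-5,0,55],[0,0,-5.5,0,55],[0,0,-6,0,55],[0,0,-6,0,55],[0,0,-6,0,55]]}}

```text
clock: 20.55
tool_pos: [0.6309, 0.1138, 0.0523]
tcp_rot: [0.811, 1.571, 0.741]
wrist_force: [1.4, 0.1, -2.7]
grip_width: 0.0558
```

{"name": "carry_out", "arguments": {"increments": [[0,0,-0.5,0,55],[0,0,-0.5,0,55],[0,0,-0.5,0,55],[0,0,-1,0,55],[0,0,-1,0,55],[0,0,-1,0,55],[0,0,-1.5,0,55],[0,0,-1.5,0,55],[0,0,-1.5,0,55],[0,0,-1.5,0,55]]}}

```text
clock: 21.8
tool_pos: [0.6311, 0.1138, 0.0523]
tcp_rot: [0.178, 1.57, 0.108]
wrist_force: [-5.2, 0.5, 8.9]
grip_width: 0.0559
```

Floor contact (+9 N). Releasing slowly.

{"name": "carry_out", "arguments": {"increments": [[0,0,0,0,57],[0,0,0,0,59],[0,0,0,0,61],[0,0,0,0,64],[0,0,0,0,67],[0,0,0,0,71],[0,0,0,0,75],[0,0,0,0,80],[0,0,0,0,82],[0,0,0,0,82]]}}

```text
clock: 23.05
tool_pos: [0.6308, 0.1138, 0.0508]
tcp_rot: [1.688, 1.571, 1.618]
wrist_force: [0.0, -0.3, -0.3]
grip_width: 0.0817
```

Run:
```python
from h import *
from station import arm,capture
for n in('wrist','side'):
    c=capture(n);pickle.dump(c,open(f'pics/{n}6.pkl','wb'))
    a=c['color'][...,::-1]
    if n=='wrist': A=cv2.resize(a,(400,300))
    else: B=cv2.resize(a[81:231,165:365],(400,300),interpolation=cv2.INTER_CUBIC)
cv2.imwrite('pics/m6.png',np.hstack([A,B]));s=arm.get_state();print(s['tool_pos'],s['grip_width'],s['wrist_force'])
```

```text
[0.63085144 0.11377932 0.05082786] 0.08205057777855844 [ 0.58906839  0.31131581 -0.44715842]
```

View pics/m6.png

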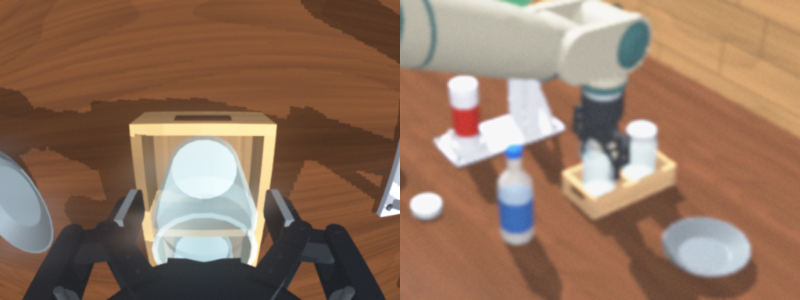

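Jar stands in the cell and the kept jar hasn't moved. Rising, then on to the lid.

{"name": "carry_out", "arguments": {"increments": [[0,0,6,0,82],[0,0,15,0,82],[0,0,30,0,82],[0,0,55,0,82],[0,0,90,0,82],[0,0,135,0,82],[0,0,180,0,82],[-25,15,200,0,85],[-70,42,200,0,85],[-120,73,200,0,85]]}}

```text
clock: 24.4
tool_pos: [0.5097, 0.1872, 0.2523]
tcp_rot: [0.448, 1.569, 0.377]
wrist_force: [0.3, 1.2, 0.9]
grip_width: 0.085
```

{"name": "carry_out", "arguments": {"increments": [[-50,31,0,0,85],[-100,60,0,0,85],[-130,80,0,0,85],[-150,91,0,0,85],[-152,91,0,0,85],[-152,91,-40,0,85],[-152,91,-80,0,85],[-152,91,-100,0,85],[-152,91,-100,0,85],[-152,91,-100,0,85]]}}

```text
clock: 25.65
tool_pos: [0.3598, 0.2778, 0.1523]
tcp_rot: [0.62, 1.569, 0.55]
wrist_force: [-0.1, -0.1, 0.5]
grip_width: 0.0851
```

Run:
```python
from h import *
from station import arm,capture
c=capture('wrist');pickle.dump(c,open('pics/wrist7.pkl','wb'));s=arm.get_state();print(s['tool_pos'])
hsv=cv2.cvtColor(c['color'],cv2.COLOR_RGB2HSV);S,V=[hsv[...,i].astype(int) for i in(1,2)]
ce,st,l=blob((S<60)&(V>150),(259,160));print(ce,st,wonz(c,*ce,.011))
ce,st,l=blob((S<40)&(V>200),(259,160));print(ce,st,wonz(c,*ce,.014))
```

```text
[0.35979367 0.27797202 0.15249316]
[260.71721827 171.72852953] [ 233  144   56   55 2387] [0.35656196 0.27939893 0.011     ]
[260.90185436 172.12483039] [ 234  147   54   52 2211] [0.35611297 0.27961211 0.014     ]
```

{"name": "carry_out", "arguments": {"increments": [[-2,1,-40,0,85],[-2,1,-80,0,85],[-2,1,-115,0,85],[-2,1,-138,0,85],[-2,1,-147,0,85],[-2,1,-150,0,85],[-2,1,-150,0,85],[-2,1,-150,0,60],[-2,1,-150,0,45],[-2,1,-150,0,45]]}}

```text
clock: 26.95
tool_pos: [0.3576, 0.2793, 0.002]
tcp_rot: [0.714, 1.569, 0.644]
wrist_force: [-1.0, -0.2, 6.4]
grip_width: 0.0501
```

{"name": "carry_out", "arguments": {"increments": [[0,0,0,0,45],[0,0,0,0,45],[0,0,0,0,45],[0,0,5,0,45],[0,0,15,0,45],[0,0,30,0,45],[0,0,60,0,45],[0,0,100,0,45],[0,0,130,0,45],[0,0,150,0,45]]}}

```text
clock: 28.2
tool_pos: [0.3572, 0.279, 0.1537]
tcp_rot: [0.671, 1.568, 0.601]
wrist_force: [0.6, 0.5, -0.8]
grip_width: 0.05
```

Run:
```python
from h import *
from station import arm,capture
c=capture('wrist');pickle.dump(c,open('pics/wrist8.pkl','wb'));A=cv2.resize(c['color'][...,::-1],(400,300))
c=capture('side');u,v=map(int,px(c,[.36,.28,.15]));B=cv2.resize(c['color'][max(v-75,0):v+75,u-100:u+100,::-1],(400,300),interpolation=cv2.INTER_CUBIC)
cv2.imwrite('pics/m8.png',np.hstack([A,B]));s=arm.get_state();print(s['tool_pos'],s['grip_width'])
```

```text
[0.35793926 0.27949677 0.15422434] 0.050276909667477956
```

View pics/m8.png

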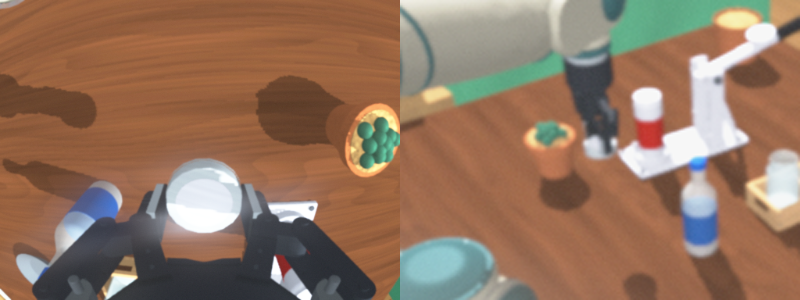

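Lid is held flat and centred. Carrying it to the dish, passing over the bottle.

{"name": "carry_out", "arguments": {"increments": [[0,0,30,0,45],[0,0,70,0,45],[10,-13,95,0,45],[30,-40,100,0,45],[60,-80,100,0,45],[93,-124,100,0,45],[127,-169,100,0,45],[161,-214,100,0,45],[195,-259,100,0,45],[229,-304,100,0,45]]}}

```text
clock: 29.55
tool_pos: [0.5865, -0.0268, 0.25]
tcp_rot: [2.866, 1.57, 2.796]
wrist_force: [0.6, -0.1, -0.3]
grip_width: 0.0501
```

{"name": "carry_out", "arguments": {"increments": [[31,-41,0,0,45],[55,-73,0,0,45],[70,-93,0,0,45],[77,-102,0,0,45],[77,-102,-30,0,45],[77,-102,-75,0,45],[77,-102,-120,0,45],[77,-102,-155,0,45],[77,-102,-180,0,45],[77,-102,-185,0,45]]}}

```text
clock: 30.8
tool_pos: [0.6615, -0.1262, 0.0634]
tcp_rot: [2.918, 1.566, 2.849]
wrist_force: [-0.5, 0.9, 0.0]
grip_width: 0.0504
```

Run:
```python
from h import *
from station import arm,capture
c=capture('wrist');pickle.dump(c,open('pics/wrist9.pkl','wb'));A=c['color'][...,::-1]
cv2.imwrite('pics/m9.png',A);s=arm.get_state();print(s['tool_pos'],s['grip_width'])
```

```text
[ 0.66205385 -0.12648358  0.06441654] 0.050251254795372444
```

View pics/m9.png

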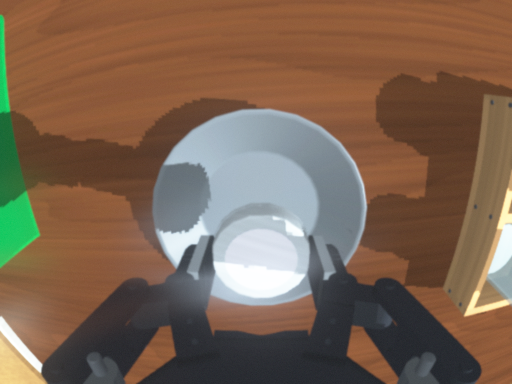

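Run:
```python
from h import *
c=pickle.load(open('pics/wrist9.pkl','rb'))
for p,z in [((262,110),.026),((153.5,210),.026),((366,205),.026),((262,151),.006),((208,205),.006),((318,205),.006)]:print(p,wonz(c,*p,z).round(4))
```

```text
(262, 110) [ 0.5894 -0.1191  0.026 ]
(153.5, 210) [ 0.6497 -0.1984  0.026 ]
(366, 205) [ 0.6561 -0.0523  0.026 ]
(262, 151) [ 0.6189 -0.1211  0.006 ]
(208, 205) [ 0.6562 -0.1635  0.006 ]
(318, 205) [ 0.6618 -0.0826  0.006 ]
```

{"name": "carry_out", "arguments": {"increments": [[1,0,-15,0,45],[1,0,-30,0,45],[1,0,-42,0,45],[1,0,-49,0,45],[1,0,-53,0,45],[1,0,-55,0,45],[1,0,-56,0,45],[1,0,-56,0,45],[1,0,-56,0,45],[1,0,-56,0,45]]}}

```text
clock: 32.1
tool_pos: [0.6639, -0.1273, 0.01]
tcp_rot: [-0.02, 1.571, -0.09]
wrist_force: [0.5, -0.4, -0.4]
grip_width: 0.0503
```

{"name": "carry_out", "arguments": {"increments": [[0,0,-0.5,0,45],[0,0,-1,0,45],[0,0,-1.5,0,45],[0,0,-2,0,45],[0,0,-2,0,45],[0,0,-2,0,54],[0,0,-2,0,58],[0,0,-2,0,60],[0,0,-2,0,60],[0,0,-2,0,60]]}}

```text
clock: 33.35
tool_pos: [0.6638, -0.1272, 0.0078]
tcp_rot: [1.678, 1.571, 1.608]
wrist_force: [0.0, 0.3, 0.6]
grip_width: 0.0597
```

{"name": "carry_out", "arguments": {"increments": [[0,0,5,0,60],[0,0,15,0,60],[0,0,40,0,62],[0,0,80,0,70],[0,0,120,0,80],[0,0,165,0,80],[0,0,210,0,80],[0,0,240,0,80],[0,0,260,0,80],[0,0,260,0,80]]}}

```text
clock: 34.6
tool_pos: [0.6643, -0.1273, 0.2708]
tcp_rot: [-0.158, 1.566, -0.227]
wrist_force: [0.4, 0.3, -0.6]
grip_width: 0.0803
```

Run:
```python
from h import *
from station import arm,capture
c=capture('wrist');A=cv2.resize(c['color'][...,::-1],(400,300))
c=capture('side');u,v=map(int,px(c,[.663,-.127,.02]));B=cv2.resize(c['color'][max(v-75,0):v+75,u-100:u+100,::-1],(400,300),interpolation=cv2.INTER_CUBIC)
cv2.imwrite('pics/m10.png',np.hstack([A,B]));s=arm.get_state();print(s['tool_pos'],s['grip_width'])
```

```text
[ 0.66367931 -0.12716098  0.26721472] 0.08010222159262469
```

View pics/m10.png

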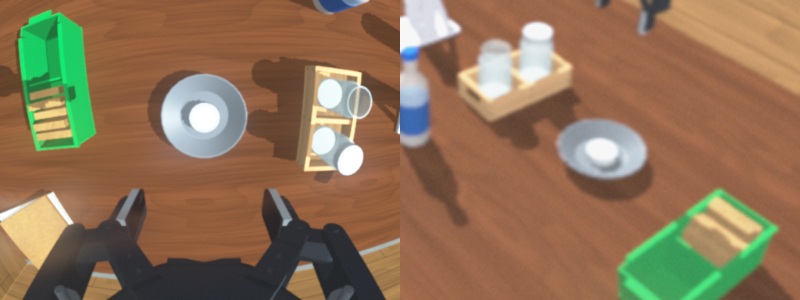

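Lid lies flat in the dish floor centre. Now the bottle.

{"name": "carry_out", "arguments": {"increments": [[-20,22,0,0,80],[-55,62,0,0,80],[-93,105,0,0,80],[-131,147,0,0,80],[-165,186,0,0,80],[-195,219,0,0,80],[-212,239,0,0,80],[-218,245,0,0,80],[-218,245,0,0,80],[-218,245,0,0,80]]}}

```text
clock: 35.95
tool_pos: [0.4463, 0.1171, 0.2674]
tcp_rot: [-2.736, 1.57, -2.807]
wrist_force: [-0.9, 0.1, 0.8]
grip_width: 0.0798
```

Run:
```python
from h import *
from station import arm,capture
from scipy.spatial.transform import Rotation as R
c=capture('wrist');s=arm.get_state();print(s['tool_pos'],R.from_euler('xyz',s['tcp_rot']).as_matrix()[:,1].round(3))
hsv=cv2.cvtColor(c['color'],cv2.COLOR_RGB2HSV);H,S,V=[hsv[...,i].astype(int) for i in range(3)]
ce,st,l=blob((H>100)&(H<130)&(S>120),(259,200));print(ce,st,wonz(c,*ce,.185),wonz(c,*ce,.18))
cv2.imwrite('pics/m11.png',c['color'][...,::-1])
# lateral reference: finger midline column
```

```text
[0.44630624 0.11707709 0.26743349] [ 0.071  0.997 -0.   ]
[262.11062432 192.04381161] [246 175  33  35 913] [0.44288416 0.11962544 0.185     ] [0.4446938  0.11951437 0.18      ]
```

View pics/m11.png

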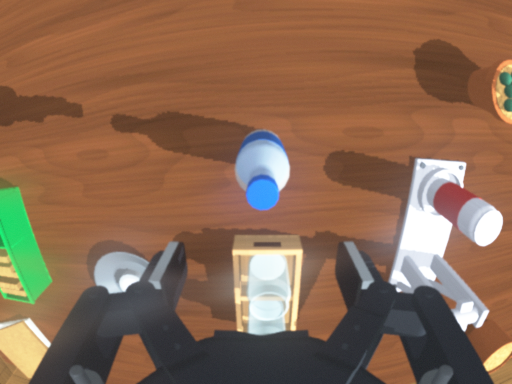

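{"name": "carry_out", "arguments": {"increments": [[0,1,-25,0,80],[0,1,-60,0,80],[0,1,-90,0,80],[0,1,-106,0,70],[0,1,-112,0,60],[0,1,-112,0,50],[0,1,-112,0,42],[0,1,-112,0,36],[0,1,-112,0,32],[0,1,-112,0,20]]}}

```text
clock: 37.25
tool_pos: [0.4461, 0.1188, 0.1563]
tcp_rot: [0.24, 1.57, 0.17]
wrist_force: [-0.5, -0.2, 2.8]
grip_width: 0.0254
```

{"name": "carry_out", "arguments": {"increments": [[0,0,0,0,20],[0,0,0,0,20],[0,0,0,0,20],[0,0,5,0,20],[0,0,20,0,20],[0,0,45,0,20],[0,0,80,0,20],[0,0,105,0,20],[0,0,115,0,20],[0,0,115,0,20]]}}

```text
clock: 38.5
tool_pos: [0.4459, 0.1188, 0.2711]
tcp_rot: [0.464, 1.57, 0.395]
wrist_force: [-0.7, 0.9, -1.1]
grip_width: 0.0254
```

Run:
```python
from h import *
from station import arm,capture
c=capture('wrist');A=cv2.resize(c['color'][...,::-1],(400,300))
c=capture('side');u,v=map(int,px(c,[.446,.118,.2]));B=cv2.resize(c['color'][max(v-75,0):v+75,u-100:u+100,::-1],(400,300),interpolation=cv2.INTER_CUBIC)
cv2.imwrite('pics/m12.png',np.hstack([A,B]));s=arm.get_state();print(s['tool_pos'],s['grip_width'],s['joint_pos'])
```

```text
[0.44550874 0.11871292 0.26965358] 0.025347800622680324 [ 1.80242130e-01 -1.34551299e-01  1.50645104e+00  8.89769349e-05
  1.77164640e+00 -1.32070378e+00]
```

View pics/m12.png

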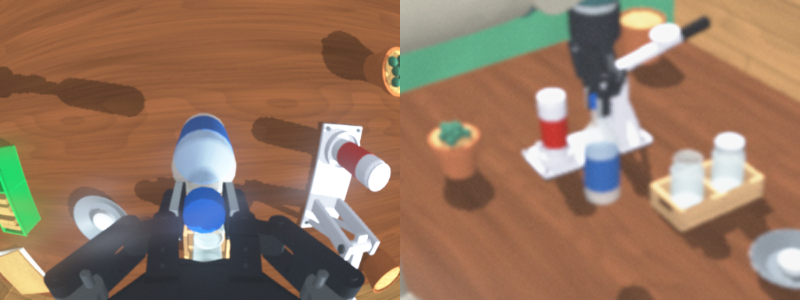

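Bottle hangs upright by the cap. Carrying it to the bin.

{"name": "carry_out", "arguments": {"increments": [[0,0,10,0,20],[1,-10,20,0,20],[5,-33,20,0,20],[10,-68,20,0,20],[16,-110,20,0,20],[23,-155,20,0,20],[29,-200,20,0,20],[36,-245,20,0,20],[42,-290,20,0,20],[48,-335,20,0,20]]}}

```text
clock: 39.85
tool_pos: [0.4936, -0.2184, 0.2915]
tcp_rot: [-0.408, 1.57, -0.478]
wrist_force: [0.3, 1.2, -0.5]
grip_width: 0.0257
```

{"name": "carry_out", "arguments": {"increments": [[6,-43,0,0,20],[12,-83,0,0,20],[17,-117,0,0,20],[21,-145,0,0,20],[24,-163,0,0,20],[25,-171,0,0,20],[25,-174,0,0,20],[25,-174,0,0,20],[25,-174,0,0,20],[25,-174,0,0,20]]}}

```text
clock: 41.1
tool_pos: [0.5189, -0.3898, 0.2911]
tcp_rot: [-0.247, 1.571, -0.316]
wrist_force: [0.7, 0.6, -1.6]
grip_width: 0.0256
```

Run:
```python
from h import *
from station import arm,capture
c=capture('wrist');pickle.dump(c,open('pics/wrist13.pkl','wb'));A=c['color'][...,::-1]
t=capture('top');pickle.dump(t,open('pics/top13.pkl','wb'))
c=capture('side');u,v=map(int,px(c,[.519,-.39,.1]));B=cv2.resize(c['color'][v-75:v+75,u-72:u+72,::-1],(288,300),interpolation=cv2.INTER_CUBIC)
cv2.imwrite('pics/m13.png',np.hstack([A,np.vstack([B,np.zeros((84,288,3),np.uint8)])]));s=arm.get_state();print(s['tool_pos'],s['grip_width'],u-72,v-75)
```

```text
[ 0.51887449 -0.39002657  0.29092223] 0.02568155247563927 284 181
```

View pics/m13.png

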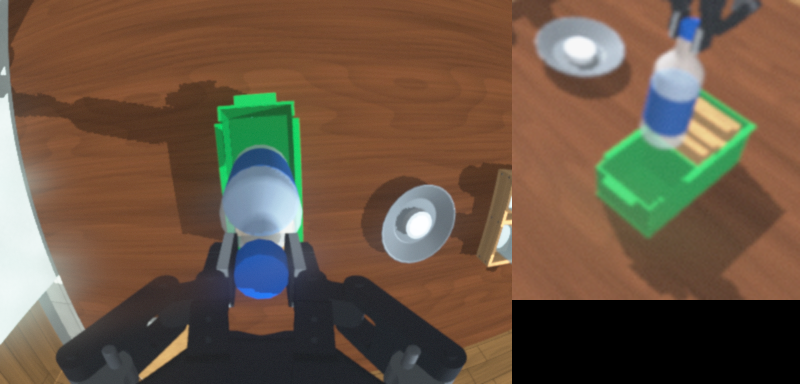

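Run:
```python
from h import *
c=pickle.load(open('pics/wrist13.pkl','rb'))
for p in [(216,126),(299,120),(301,160),(217,107),(294,102),(256,105)]:print(p,wonz(c,*p,.08).round(4))
```

```text
(216, 126) [ 0.4745 -0.4394  0.08  ]
(299, 120) [ 0.4743 -0.3398  0.08  ]
(301, 160) [ 0.5238 -0.3394  0.08  ]
(217, 107) [ 0.4517 -0.436   0.08  ]
(294, 102) [ 0.4524 -0.3447  0.08  ]
(256, 105) [ 0.4532 -0.3897  0.08  ]
```

Bin wall lines centre on y = -0.390, with the flap top at x = 0.452, which matches. Lowering.

{"name": "carry_out", "arguments": {"increments": [[0,0,-15,0,20],[0,0,-35,0,20],[0,0,-55,0,20],[0,0,-75,0,20],[0,0,-93,0,20],[0,0,-108,0,20],[0,0,-118,0,20],[0,0,-124,0,20],[0,0,-127,0,20],[0,0,-127,0,20]]}}

```text
clock: 42.5
tool_pos: [0.5189, -0.3903, 0.1641]
tcp_rot: [-0.493, 1.57, -0.563]
wrist_force: [-0.2, 0.0, 0.1]
grip_width: 0.0252
```

{"name": "carry_out", "arguments": {"increments": [[0,0,-1,0,20],[0,0,-2,0,20],[0,0,-2.5,0,20],[0,0,-3,0,20],[0,0,-3.5,0,20],[0,0,-4,0,20],[0,0,-4,0,20],[0,0,-4,0,20],[0,0,-4,0,20],[0,0,-4,0,20]]}}

```text
clock: 43.75
tool_pos: [0.519, -0.3904, 0.1604]
tcp_rot: [-0.551, 1.57, -0.621]
wrist_force: [-1.0, 0.1, 5.1]
grip_width: 0.0257
```

Contact (+5 N). Releasing slowly and rising.

{"name": "carry_out", "arguments": {"increments": [[0,0,0,0,26],[0,0,0,0,29],[0,0,0,0,32],[0,0,0,0,36],[0,0,0,0,42],[0,0,0,0,50],[0,0,0,0,60],[0,0,0,0,70],[0,0,0,0,75],[0,0,0,0,75]]}}

```text
clock: 45.0
tool_pos: [0.5188, -0.3902, 0.1598]
tcp_rot: [1.349, 1.571, 1.279]
wrist_force: [-0.9, 0.0, -0.0]
grip_width: 0.0751
```

{"name": "carry_out", "arguments": {"increments": [[0,0,5,0,75],[0,0,20,0,75],[0,0,45,0,75],[0,0,80,0,75],[0,0,110,0,75],[0,0,130,0,75],[-20,40,130,0,75],[-50,95,130,0,75],[-80,150,130,0,75],[-100,190,130,0,75]]}}

```text
clock: 46.25
tool_pos: [0.4177, -0.1984, 0.2915]
tcp_rot: [-0.364, 1.568, -0.433]
wrist_force: [1.0, 1.1, 0.2]
grip_width: 0.0749
```

{"name": "carry_out", "arguments": {"increments": [[-10,50,0,0,75],[-15,80,0,0,75],[-15,90,0,0,75],[-15,90,0,0,75],[-15,90,0,0,75],[-15,90,0,0,75],[-15,90,0,0,75],[-15,90,0,0,75],[-15,90,0,0,75],[-15,90,0,0,75]]}}

```text
clock: 47.5
tool_pos: [0.4039, -0.1102, 0.2898]
tcp_rot: [1.748, 1.571, 1.678]
wrist_force: [-0.7, -0.8, 0.1]
grip_width: 0.0754
```

Run:
```python
from h import *
from station import arm,capture
t=capture('top');A=t['color'][...,::-1];c=capture('side');B=c['color'][...,::-1]
cv2.imwrite('pics/m14.png',np.vstack([cv2.resize(A[80:270,90:450],(568,300)),cv2.resize(B[60:310,100:440],(408,300))[:,:408] if 0 else cv2.copyMakeBorder(cv2.resize(B[60:310,100:440],(408,300)),0,0,0,160,cv2.BORDER_CONSTANT)]))
s=arm.get_state();print(s['clock'],s['tool_pos'])
P0=cloud(pickle.load(open('pics/top0.pkl','rb')));P1=cloud(t)
for n,x,y,r,lo,hi in(('kept',.725,.106,.04,.1,.13),('plant',.37,.48,.09,.06,.2)):
    f=lambda P:np.nanmean(P[(abs(P[...,0]-x)<r)&(abs(P[...,1]-y)<r)&(P[...,2]>lo)&(P[...,2]<hi)],0).round(4)
    print(n,f(P0),f(P1))
```

```text
47.6 [ 0.40384172 -0.1102066   0.28984851]
kept [0.7246 0.1062 0.1166] [0.7245 0.1062 0.1165]
plant [0.3592 0.4837 0.0854] [0.3591 0.4837 0.0854]
```

View pics/m14.png

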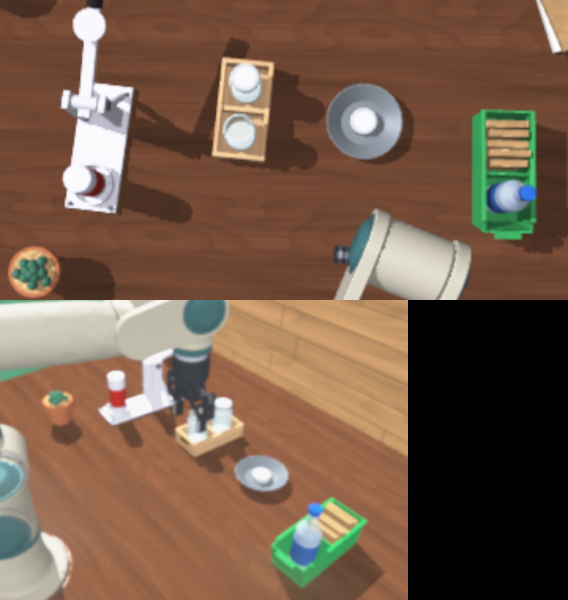

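Everything looks placed. Checking numerically that the bottle and can are upright.

Run:
```python
from h import *
from station import arm,capture
for n in('top','side'):
    c=capture(n);hsv=cv2.cvtColor(c['color'],cv2.COLOR_RGB2HSV);H,S,V=[hsv[...,i].astype(int) for i in range(3)]
    m=(H>100)&(H<130)&(S>150);e=px(c,[.519,-.39,.187]);ce,st,l=blob(m,e);print(n,'cap expected',np.round(e,1),'seen',ce.round(1),st,onz(c,*ce,.182).round(4))
    w=(S<50)&(V>170);e=px(c,[.5278,.3995,.148]);ce,st,l=blob(w,e);print('  can top expected',np.round(e,1),'seen',ce.round(1),st)
```

```text
top cap expected [424.  202.3] seen [424.1 201.8] [419 197  11  10  89] [ 0.5206 -0.3919  0.182 ]
  can top expected [137.8 192.4] seen [149.9 158.5] [ 130   85   44  130 2861]
side cap expected [362.7 234. ] seen [362.4 234.5] [358 230  11  10  78] [ 0.5215 -0.3883  0.182 ]
  can top expected [196.5 122.6] seen [196.2 126.4] [189 119  15  16 218]
```

Bottle and can are upright where intended. In the top view the can's white merged with the crusher, but the side view agrees. Handing in.

```bash
python3 -c "
from station import arm
print(arm.sign_off())"
```

```text
the job is handed in; nothing more can be done
None
```

All four empties were placed in the order asked (can, jar, lid, bottle) and the job was handed in at about 48 s. The gripper was released and clear of everything.

**Final checks**
- **Bottle:** the cap was within about 2–3 mm of where it should be in both the top and side views, so it stands upright in the free bay.
- **Can:** the top matched to within 4 px in the side view. The top-view check failed because the white can merged with the white crusher in the mask; the picture shows it standing in the cup.
- **Jar:** it touched the cell floor at about 9 N before I opened the fingers slowly, and it stands in the front cell. Its grip width read 56 mm against a 62 mm body, which I could not explain. It did not slip.
- **Lid:** it lies flat in the middle of the dish floor.
- **Lidded jar and plant:** both were unmoved to within 0.1 mm in the depth images.

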